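Sweep the offcuts from the tubing vise bed into its chip tray

ROBOT

A 6-joint arm with a two-finger parallel gripper is mounted at the origin on the work surface. World frame = base frame: x ahead of the robot, y to its left, z up, the work surface at z = 0. Lengths are in m, angles in rad, forces in N, time in s.
With the tool pointing down it reaches from about 0.3 to 0.875 m from the base axis. Payload 6.4 kg.
Tool frame: the origin (TCP) lies between the finger pads; the fingertips stand 25 mm ahead of it and the grasp point (between the pads) lies 6 mm ahead of it; z points along the fingers, y is the line along which they close (so a half turn about z gives the same grasp; the last joint's range is limited). The gripper opens to 85 mm and grips with 20 to 120 N. Pads are 22 mm wide; open, the fingers measure 114 mm over their backs; the gripper's body (76 mm by 85 mm) begins 54 mm behind the grasp point. The pads swing forward as they close: fully open they stand 13 mm farther back than shut.
Start: joints at [-1.369, 0.181, 1.607, -0, 1.354, -0.206], TCP at [0.228, -0.528, 0.256] pointing down, gripper open.
Joint ranges: [-2.99, 2.99], [-0.89, 2.07], [0.3, 2.58], [-1.14, 4.28], [0, 2.63], [-3.12, 3.12]. Speed limits (rad/s): [2.57, 2.57, 3.01, 3.14, 3.14, 3.14].

INTERFACE

Orientations are given as a unit quaternion [w, x, y, z].
In Python, from bench import ctrl gives the robot as it stands.
- The arm moves only by the tool servo_tool, never from a script. Its argument "series" is text: rows parted by semicolons, each of 7 numbers parted by spaces: the gripper command: -1 is fully open, 1 is shut, values between are in proportion, then the shift along the tool's x, y, z in m, then the turn, a rotation vector about the tool's x, y, z in degrees. A call has 1 to 12 rows; each row is the pose to reach, as a shift and turn from the pose commanded when the call began, along the tool's axes at that moment; what a row does not reach only later rows make up. A row lasts 1/12 s, in which the tool goes at most 41.7 mm and 7.16 degrees, less where a joint would pass 70% of its speed; a pose out of reach is approached as far as the arm can. A call with a gripper value outside its range is refused whole. The fingers move at their own pace and stop on an object; the grip force is fixed at half the most. Time passes only in rows, so rows that repeat a pose let the fingers close. It gives the time, the measured TCP pose, the force, the opening and the grip force at its end, in the units of the state.
- ctrl.get_obs(): the state, without advancing time (a new reading comes with each control period).
- ctrl.camera(name): name is "scene" or "top"; returns a dict with "img" (420x560x3 uint8, red, green, blue), "z_map" (420x560 float32, m along the optical axis (not along the pixel's ray), 0 where there is no reading), "fovy" (degrees; the focal length in pixels is half the picture's height over the tangent of half this angle, whatever the lens; pixels are square), "cx", "cy" (the principal point, pixels), "k1" (the pictures are not rectified: a ray, as slopes to the right and down, at radius r is drawn at 1 + k1 r^2 times it, then the intrinsics apply), "extrinsics" (4x4, takes a point from camera to world coordinates). Camera axes: x right, y down, z forward; pixel columns grow to the right and rows downward; lengths in m; the calibration is good to about 2 mm. A picture is of the moment at which its call begins.
- ctrl.hand_in(): hands the job in; it is judged then, once.
The state is a dict: "time_s": time; "q": joint angles; "dq": joint speeds; "joint_efforts": joint torques, N m; "eef_pos": TCP position; "eef_rot": TCP orientation; "wrist_force": force on the tool from outside, world axes, zero at the start; "torque": the same for the moment, N m; "opening": opening from 0.0 (shut) to 1.0 (fully open); "grasp_force": force on a finger pad.
Only numpy, scipy, OpenCV 4.12 (cv2) and the standard library are available. Lean on these libraries where they do the work, as an engineer would, in place of code of your own. Each camera call takes 0.05 s, during which the arm holds its last target. There are 200 camera calls.

TASK

Take the wide bench brush by its blue grip and sweep both scrap offcuts (the brass hex stub and the copper pipe ring) off the bed of the tubing vise into the red tray at its front; keep the fingers off the scrap. Then stand the brush back on the bench on its bristles, clear of the vise and its tray, and let go.

Things in the scene. Friction and masses are not known exactly. Their poses are not given: they have to be found in the camera images.
- brush: Wide bench brush standing on the bench beside the vise, 0.22 kg. Origin: centre of its underside; z up. Head 36 mm along x, 110 mm along y: stiff unyielding black bristles 0-30 mm high, wooden block 30-45 mm. Blue grip 45-95 mm high, 24 mm thick along x, 80 mm along y, centred. Front and back alike. A white vial rack (60 x 110 x 55 mm) stands on the vise's other side; not needed.
- vise: Fixed grey tubing vise, may be turned. Origin on the bench (z = 0) under the bed; x from tray to jaws, z up. Bed top 30 mm high, x -80 to 95 mm, between blue rails: inner faces y = +-65, outer +-77, tops 50 mm high. Jaws x 95-153, 66 mm high; screw to x 185. Red tray meets the bed's open front edge: inside x -166 to -80, y +-65, floor 6 high, walls 45 high, front face x -170.
- stub: Scrap: brass hex bar offcut, 24 mm across flats, 18 mm tall, 76 g, lying flat on the bed, centre at vise x -45 to 5 mm, y within 45 mm of the middle. Origin: its centre.
- ring: Scrap: copper pipe offcut, 28 mm outside diameter, 3 mm wall, 18 mm tall, 40 g, on its cut end on the bed's other half, centre at vise x -45 to 5 mm, y within 45 mm of the middle. Origin: its centre.
Not all that is in view belongs to the job. Of the things that look like the brush, take the one that is farthest to the robot's left at the start.

How it is judged:
By the outcome, as a careful person would: the job done as asked, in the order asked, and still so for the second after the job is handed in, with the robot touching nothing.
It also fails if it takes over 54 s, if anything falls off the work surface, if the arm or the gripper's body presses on something with over 40 N, if the wrist force passes 120 N, or if a joint passes its speed limit or range.

## Working session

There is one attempt and no reset: what is moved stays moved. The work goes in short steps, Python scripts to look and compute and a tool call to move; the robot and the scene stay as the last step left them, time stands still between calls to the robot, and variables do not carry over. Pictures are saved under pics/ and viewed, at most 10 in all, crops included, and the job is handed in when it is done.

Besides the shell and the picture viewer there is one more tool, called after "Emit:" as name(argument=value, ...), one argument or row to a line, values as JSON. servo_tool: Moves the arm, as the interface text tells. Its arguments: {"type":"object","properties":{"series":{"type":"string"}},"required":["series"]}

```bash
mkdir -p pics; cat > h.py <<'E'
import numpy as np, cv2
from bench import ctrl
def cam(n):
    c=ctrl.camera(n); c={**c}; c['f']=210/np.tan(np.radians(c['fovy'])/2); return c
def rays(c,uv):
    uv=np.atleast_2d(np.asarray(uv,float)); K=np.array([[c['f'],0,c['cx']],[0,c['f'],c['cy']],[0,0,1]])
    return cv2.undistortPoints(uv.reshape(-1,1,2),K,np.array([c['k1'],0,0,0,0.])).reshape(-1,2)
def plane(c,uv,z):
    r=rays(c,uv); E=np.array(c['extrinsics']); d=np.c_[r,np.ones(len(r))]@E[:3,:3].T; o=E[:3,3]
    return o+d*((z-o[2])/d[:,2])[:,None]
def cloud(c):
    v,u=np.mgrid[:420,:560]; r=rays(c,np.c_[u.ravel(),v.ravel()]); z=c['z_map'].ravel()[:,None]
    E=np.array(c['extrinsics']); return (np.c_[r*z,z]@E[:3,:3].T+E[:3,3]).reshape(420,560,3)
E
python3 - <<'E'
from h import *
for n in('top','scene'):
    c=cam(n); cv2.imwrite(f'pics/{n}0.png',c['img'][:,:,::-1]); print(n,c['f'],c['cx'],c['cy'],c['k1'],np.round(c['extrinsics'],3).tolist())
print(ctrl.get_obs())
E
```

```text
top 479.5055447918153 277.21737233953286 208.29443992207203 -0.15122695088696292 [[0.019, -0.996, 0.091, 0.43], [-0.999, -0.022, -0.032, -0.045], [0.034, -0.09, -0.995, 1.145], [0.0, 0.0, 0.0, 1.0]]
scene 442.5691977887021 273.92204826744825 209.07457691097045 -0.08554037573679056 [[-0.306, 0.809, -0.502, 1.009], [0.952, 0.268, -0.149, 0.078], [0.014, -0.524, -0.852, 0.868], [0.0, 0.0, 0.0, 1.0]]
{'time_s': 0.1, 'q': array([-1.36929866e+00,  1.81467633e-01,  1.60793655e+00,  1.72071224e-05,
        1.35381217e+00, -2.06301745e-01]), 'dq': array([ 0.00095644,  0.00012243, -0.00258793, -0.00135897,  0.00024876,
       -0.00049611]), 'joint_efforts': array([ 5.90901309e-04, -4.45876086e+01, -3.52238631e+01, -2.87987732e-04,
        4.15841190e-03,  3.97289114e-06]), 'eef_pos': array([ 0.22796225, -0.52736482,  0.25545993]), 'eef_rot': array([-8.11824259e-04,  9.79284429e-01,  2.02487894e-01,  1.03503735e-05]), 'wrist_force': array([ 0.76715697, -0.48905037, -0.60330424]), 'torque': array([-0.00469753, -0.00531792,  0.06813754]), 'grasp_force': 0.0, 'opening': 1.0013537108802184}
```

View pics/top0.png

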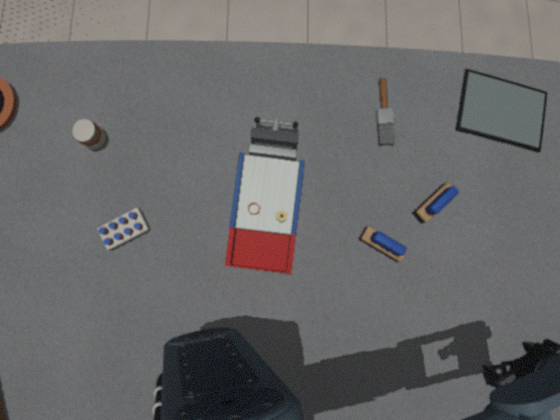

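View pics/scene0.png

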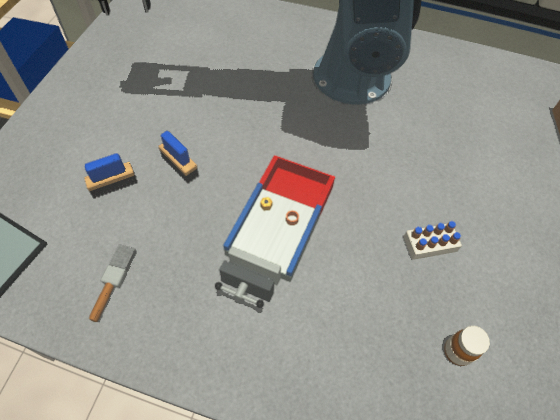

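Top view: the arm is at the bottom, the vise at about (268,190) with its red tray toward the robot at (260,250), the ring at (254,209) and the stub at (282,216). There are two brush-like things: A at top (384,243), scene (178,155), and B at top (437,202), scene (108,172). Image right is the robot's right (-y), so A is farther left and is the one meant. Next I'll measure it and confirm in a crop.

```bash
cat > m.py <<'E'
from h import *
c=cam('top'); P=cloud(c); hsv=cv2.cvtColor(c['img'],cv2.COLOR_RGB2HSV)
def comps(m,amin):
    n,l,s,ce=cv2.connectedComponentsWithStats(m.astype(np.uint8)); return [(l==i) for i in range(1,n) if s[i,4]>=amin]
def rect(mask,z):
    v,u=np.nonzero(mask); p=plane(c,np.c_[u,v],z)[:,:2]
    (ce,wh,a)=cv2.minAreaRect((p*1000).astype(np.float32)); zz=P[mask][:,2]
    print('  px',u.mean().round(),v.mean().round(),'c',np.round(ce,1),'wh',np.round(wh,1),'ang',round(a,1),'zq',np.round(np.percentile(zz,[10,50,90]),3))
E
cat > a.py <<'E'
from m import *
H,S,V=[hsv[:,:,i] for i in range(3)]
print('blue');[rect(m,.095 ) for m in comps((H>105)&(H<130)&(S>150)&(V>60),60)]
print('orange');[rect(m,.045) for m in comps((H>8)&(H<22)&(S>90)&(V>90),8)]
print('red');[rect(m,.03) for m in comps(((H<5)|(H>172))&(S>180),300)]
print('bed');[rect(m,.03) for m in comps((S<40)&(V>170)&(P[:,:,2]>.015),300)]
A=c['img'][150:290,215:475,::-1]; cv2.imwrite('pics/crop1.png',cv2.resize(A,None,fx=3,fy=3,interpolation=cv2.INTER_CUBIC))
E
python3 a.py
```

```text
blue
  px 443.0 199.0 c [ 555.  -455.5] wh [22.7 75.3] ang 43.9 zq [0.09  0.094 0.097]
  px 389.0 243.0 c [ 452.5 -327.4] wh [78.8 22.6] ang 61.1 zq [0.089 0.094 0.096]
orange
  px 6.0 101.0 c [782.8 592.7] wh [122.8  35.9] ang 7.2 zq [0.026 0.028 0.031]
  px 383.0 93.0 c [ 816.7 -331.4] wh [73.3 14.7] ang 2.5 zq [0.016 0.019 0.022]
  px 429.0 204.0 c [ 555.9 -456.2] wh [ 32.  107.4] ang 44.4 zq [0.041 0.044 0.047]
  px 376.0 243.0 c [ 452.8 -329.3] wh [107.4  34.6] ang 60.6 zq [0.04  0.044 0.047]
red
bed
  px 267.0 193.0 c [564.9 -56.2] wh [125.7 169.1] ang 84.2 zq [0.028 0.03  0.033]
```

View pics/crop1.png

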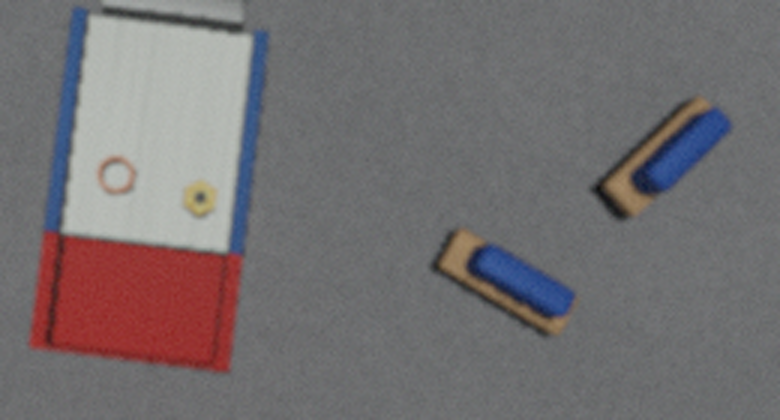

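Crop: A at crop (520,280), next to the vise, is a wooden block with a blue grip. It measures 107x35 mm for the head and 79x23 mm for the grip at z 94 mm, which matches the given sizes. I'm taking A. Next I'll refine the vise and scrap and work out the first move.

```bash
cat > b.py <<'E'
from m import *
H,S,V=[hsv[:,:,i].astype(int) for i in range(3)]
R=np.zeros(H.shape,bool); R[140:290,215:320]=1
rail=R&(H>100)&(H<125)&(S>100); red=R&((H<6)|(H>172))&(S>120)
for n,m,z in(('rail',rail,.05),('red',red,.045)):
    print(n);[rect(k,z) for k in comps(m,100)]
m=rail; v,u=np.nonzero(rail)
bed=R&(S<40)&(V>150)&(abs(P[:,:,2]-.03)<.012)
bm=max(comps(bed,200),key=lambda k:k.sum()); 
hull=np.zeros(H.shape,np.uint8); cv2.fillConvexPoly(hull,cv2.convexHull(np.argwhere(bm)[:,::-1].astype(np.int32)),1)
print('scrap');
sc=(cv2.erode(hull,np.ones((5,5)))>0)&(S>55)
[rect(k,.048) for k in comps(sc,15)]
E
python3 b.py
```

```text
rail
  px 236.0 189.0 c [572.6  14.5] wh [  9.6 169.1] ang 84.3 zq [0.047 0.05  0.052]
  px 298.0 197.0 c [ 557.4 -127. ] wh [  9.3 168.8] ang 84.2 zq [0.047 0.05  0.052]
red
  px 260.0 250.0 c [432.3 -42.1] wh [151.7  88.5] ang 84.5 zq [0.003 0.006 0.044]
scrap
  px 251.0 205.0 c [534.8 -20.2] wh [12.4 24.6] ang 42.6 zq [0.047 0.049 0.051]
  px 256.0 211.0 c [522.4 -31.6] wh [ 9.8 22.7] ang 46.4 zq [0.044 0.047 0.05 ]
  px 281.0 216.0 c [513.3 -90.3] wh [22.7 22.8] ang 46.1 zq [0.045 0.048 0.051]
```

Emit:
servo_tool(
  series="-1 0 0 0 0 0 -7; -1 0 0 0 0 0 -14; -1 0 0 0 0 0 -21; -1 0 0 0 0 0 -28; -1 0 0 0 0 0 -35; -1 0 0 0 0 0 -37.6; -1 0 0 0 0 0 -37.6",
)

```text
time_s: 0.78
eef_pos: [0.228, -0.5277, 0.256]
eef_rot: [-0.0, 0.861, 0.508, 0.0]
wrist_force: [-0.4, -0.4, -0.2]
opening: 1.001
grasp_force: 0.0
```

Rail centres are 142 mm apart, as expected, so the vise origin is about (557.5,-55.4) mm with yaw -5.8°. In the vise frame the ring is at about (-32,26) and the stub at about (-40,-39). Next: move above the brush.

Emit:
servo_tool(
  series="-1 0.035 0.0125 0 0 0 0; -1 0.071 0.025 0 0 0 0; -1 0.106 0.0375 0 0 0 0; -1 0.141 0.05 0 0 0 0; -1 0.177 0.0625 0 0 0 0; -1 0.212 0.075 0.01 0 0 0; -1 0.248 0.088 0.03 0 0 0; -1 0.283 0.1 0.06 0 0 0; -1 0.283 0.1 0.08 0 0 0; -1 0.283 0.1 0.08 0 0 0; -1 0.283 0.1 0.08 0 0 0",
)

```text
time_s: 1.7
eef_pos: [0.4523, -0.3279, 0.1751]
eef_rot: [-0.002, 0.862, 0.507, -0.001]
wrist_force: [0.6, 0.4, 0.5]
opening: 0.998
grasp_force: 0.0
```

```bash
python3 - <<'E'
from h import *
c=cam('scene'); i=c['img'][60:260,80:280,::-1]; cv2.imwrite('pics/s1.png',cv2.resize(i,None,fx=3,fy=3,interpolation=cv2.INTER_CUBIC))
P=cloud(c); h=cv2.cvtColor(c['img'],cv2.COLOR_RGB2HSV); m=(h[:,:,0]>105)&(h[:,:,0]<130)&(h[:,:,1]>150)&(abs(P[:,:,2]-.09)<.01)
m[:, :140]=0
p=P[m][:,:2]*1000; print(len(p),cv2.minAreaRect(p.astype(np.float32)))
o=ctrl.get_obs(); print(o['time_s'],o['eef_pos'],o['eef_rot'],o['q'])
E
```

```text
41 ((456.63092041015625, -328.982666015625), (75.85575103759766, 18.606578826904297), 62.577659606933594)
1.75 [ 0.45263261 -0.32948224  0.17683016] [-4.90276706e-05  8.62013135e-01  5.06885889e-01 -2.19744493e-04] [-8.40998211e-01  2.31776624e-01  1.71658454e+00 -4.42725413e-04
  1.19341420e+00 -3.33175407e-01]
```

View pics/s1.png

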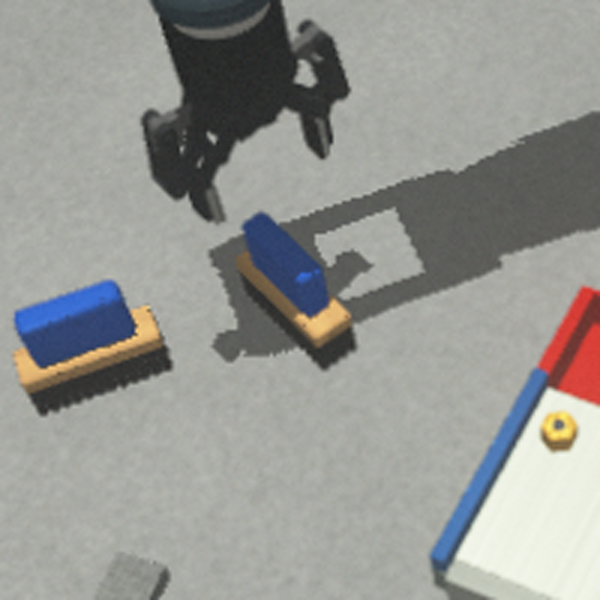

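The open fingers, at crop (210,190) and (318,140), straddle the blue grip at (285,265) across its thickness, so I can go straight down. Next: descend and grip.

Emit:
servo_tool(
  series="-1 0 0 0.03 0 0 0; -1 0 0 0.06 0 0 0; -1 0 0 0.085 0 0 0; -1 0 0 0.098 0 0 0; -1 0 0 0.098 0 0 0; 1 0 0 0.098 0 0 0; 1 0 0 0.098 0 0 0; 1 0 0 0.098 0 0 0; 1 0 0 0.098 0 0 0; 1 0 0 0.098 0 0 0; 1 0 0 0.098 0 0 0; 1 0 0 0.098 0 0 0",
)

```text
time_s: 2.75
eef_pos: [0.4534, -0.3295, 0.0794]
eef_rot: [0.001, 0.862, 0.507, 0.0]
wrist_force: [-0.8, 0.9, 6.9]
opening: 0.275
grasp_force: 61.4
```

Emit:
servo_tool(
  series="1 0 0 0 0 0 0; 1 0 0 0 0 0 0; 1 0 0 0 0 0 0; 1 0 0 -0.01 0 0 0; 1 0 0 -0.03 0 0 0; 1 0 0 -0.06 0 0 0; 1 0 0 -0.09 0 0 0; 1 0 0 -0.11 0 0 0; 1 0 0 -0.11 0 0 0; 1 0 0 -0.11 0 0 0",
)

```text
time_s: 3.58
eef_pos: [0.4532, -0.3293, 0.1895]
eef_rot: [0.001, 0.862, 0.507, 0.0]
wrist_force: [-0.3, 0.2, -1.5]
opening: 0.272
grasp_force: 60.6
```

```bash
python3 - <<'E'
from h import *
o=ctrl.get_obs(); print(o['time_s'],o['eef_pos'],o['eef_rot'],o['grasp_force'],o['opening'],o['wrist_force'],o['q'])
w,x,y,z=o['eef_rot']; print(np.degrees(2*np.arctan2(y,x)))
c=cam('scene'); i=c['img'][40:240,80:280,::-1]; cv2.imwrite('pics/s2.png',cv2.resize(i,None,fx=2.5,fy=2.5,interpolation=cv2.INTER_CUBIC))
E
```

```text
3.5833 [ 0.4532476  -0.32929629  0.18949637] [1.24974573e-03 8.61756207e-01 5.07321019e-01 2.48895067e-04] 60.613285303115845 0.2718748143110028 [-0.25205749  0.19572187 -1.47511189] [-8.40153064e-01  2.15562926e-01  1.70815583e+00 -5.39671275e-06
  1.21532532e+00 -3.33502208e-01]
60.97115148850096
```

View pics/s2.png

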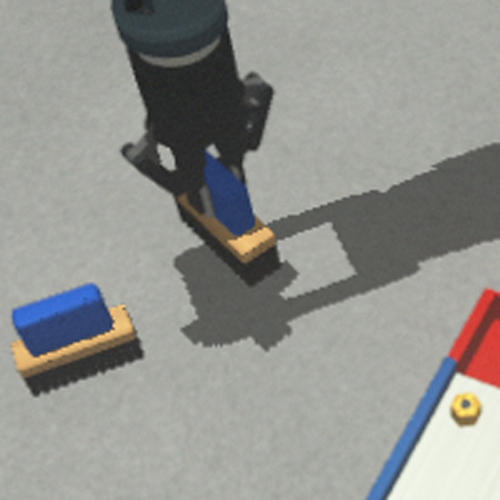

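The brush is held square: the grip is between the fingers at crop (230,190), the bristles are off the bench, and the grip force is 60 N. Next: move over the bed behind the scrap.

Emit:
servo_tool(
  series="1 0.03 -0.0014 0 0 0 -2.3; 1 0.06 -0.0028 0 0 0 -4.6; 1 0.09 -0.0042 0 0 0 -6.9; 1 0.12 -0.0056 0 0 0 -9.3; 1 0.15 -0.007 0 0 0 -11.6; 1 0.18 -0.0084 0 0 0 -13.9; 1 0.21 -0.01 0 0 0 -16.2; 1 0.24 -0.011 0 0 0 -18.5; 1 0.27 -0.0125 0 0 0 -20.8; 1 0.302 -0.014 0 0 0 -23.2; 1 0.302 -0.014 0 0 0 -23.2; 1 0.302 -0.014 0 0 0 -23.2",
)

```text
time_s: 4.63
eef_pos: [0.5862, -0.0561, 0.1857]
eef_rot: [-0.002, 0.741, 0.671, -0.001]
wrist_force: [0.2, 0.2, -2.6]
opening: 0.271
grasp_force: 60.6
```

```bash
cat > st.py <<'E'
from h import *
o=ctrl.get_obs(); w,x,y,z=o['eef_rot']; a=np.radians(-5.8); d=o['eef_pos'][:2]*1000-[557.5,-55.4]
print('t',o['time_s'],'z',o['eef_pos'][2],'toolx deg',np.degrees(2*np.arctan2(y,x)),'vise xy',d@[np.cos(a),np.sin(a)],d@[-np.sin(a),np.cos(a)],o['wrist_force'],o['opening'])
E
cat > v.py <<'E'
from st import *
import sys
n=sys.argv[1]
A=cam('top')['img'][110:310,180:350]; B=cam('scene')['img'][110:310,170:380]
cv2.imwrite(n,cv2.resize(np.hstack([A,B])[:,:,::-1],None,fx=2.1,fy=2.1,interpolation=cv2.INTER_CUBIC))
E
python3 v.py pics/v1.png
```

```text
t 4.6333 z 0.18572395920979912 toolx deg 84.3317309792725 vise xy 28.58312426849016 2.1712098126517034 [ 0.19121714  0.22261118 -2.64631734] 0.27062490146698254
```

View pics/v1.png

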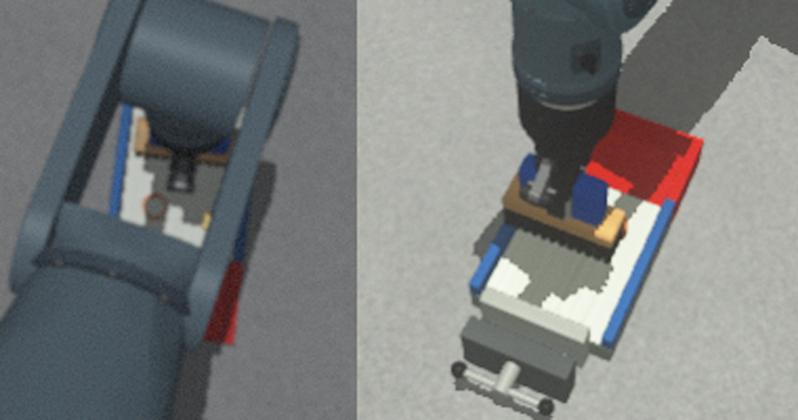

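The brush hangs over the bed behind both scraps, aligned with the rails: head at left-pane (185,140), ring at (155,205). Next: descend.

Emit:
servo_tool(
  series="1 0 0 0.02 0 0 0; 1 0 0 0.04 0 0 0; 1 0 0 0.055 0 0 0; 1 0 0 0.065 0 0 0; 1 0 0 0.07 0 0 0; 1 0 0 0.074 0 0 0; 1 0 0 0.074 0 0 0; 1 0 0 0.074 0 0 0",
)

```text
time_s: 5.4
eef_pos: [0.5875, -0.0585, 0.1149]
eef_rot: [0.0, 0.742, 0.67, 0.0]
wrist_force: [-0.3, -0.3, -1.8]
opening: 0.271
grasp_force: 60.6
```

```bash
python3 v.py pics/v2.png; python3 st.py
```

```text
t 5.4 z 0.11488635579255645 toolx deg 84.1410447387776 vise xy 30.202848828180738 -0.031207161354815084 [-0.30699599 -0.2689665  -1.8097153 ] 0.2707973856242684
t 5.5 z 0.1152965336298392 toolx deg 84.1624927253548 vise xy 30.466519563957434 0.10522245514450713 [-0.26128892  0.53286691 -1.63882576] 0.27837845121295124
```

View pics/v2.png

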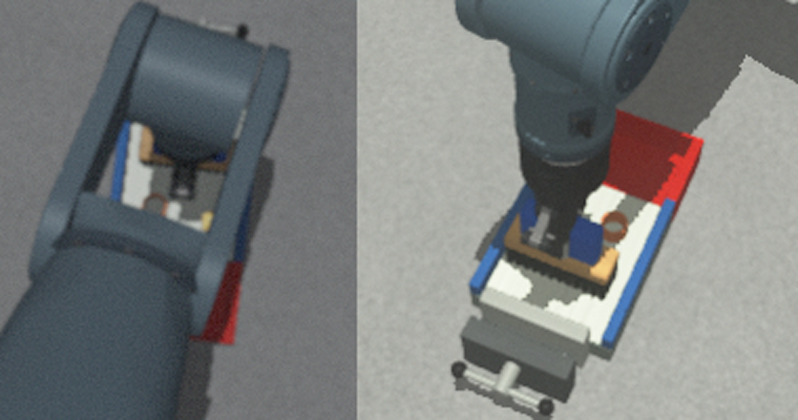

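The brush is low between the rails and behind both scraps: right pane, head at (560,255) and ring ahead at (613,225). Wrist force is near zero. Next: a slow sweep, 125 mm along tool -y.

Emit:
servo_tool(
  series="1 0 -0.004 0.002 0 0 0; 1 0 -0.01 0.002 0 0 0; 1 0 -0.016 0.002 0 0 0; 1 0 -0.022 0.002 0 0 0; 1 0 -0.028 0.002 0 0 0; 1 0 -0.034 0.002 0 0 0; 1 0 -0.04 0.002 0 0 0; 1 0 -0.046 0.002 0 0 0; 1 0 -0.052 0.002 0 0 0; 1 0 -0.058 0.002 0 0 0; 1 0 -0.064 0.002 0 0 0; 1 0 -0.07 0.002 0 0 0",
)

```text
time_s: 6.5
eef_pos: [0.5171, -0.051, 0.1124]
eef_rot: [0.0, 0.742, 0.67, 0.0]
wrist_force: [1.5, -0.5, -2.0]
opening: 0.273
grasp_force: 60.5
```

Emit:
servo_tool(
  series="1 0 -0.006 0 0 0 0; 1 0 -0.012 0 0 0 0; 1 0 -0.018 0 0 0 0; 1 0 -0.024 0 0 0 0; 1 0 -0.03 0 0 0 0; 1 0 -0.036 0 0 0 0; 1 0 -0.042 0 0 0 0; 1 0 -0.048 0 0 0 0; 1 0 -0.054 0 0 0 0; 1 0 -0.056 0 0 0 0; 1 0 -0.056 0 0 0 0",
)

```text
time_s: 7.42
eef_pos: [0.4613, -0.0452, 0.1123]
eef_rot: [-0.0, 0.742, 0.67, -0.0]
wrist_force: [0.3, 0.4, -2.2]
opening: 0.275
grasp_force: 60.5
```

```bash
python3 v.py pics/v3.png
```

```text
t 7.4167 z 0.11226831688694605 toolx deg 84.15763281619964 vise xy -96.77386008811762 0.43304864077870964 [ 0.34239005  0.40120686 -2.20823953] 0.2754944898630235
```

View pics/v3.png

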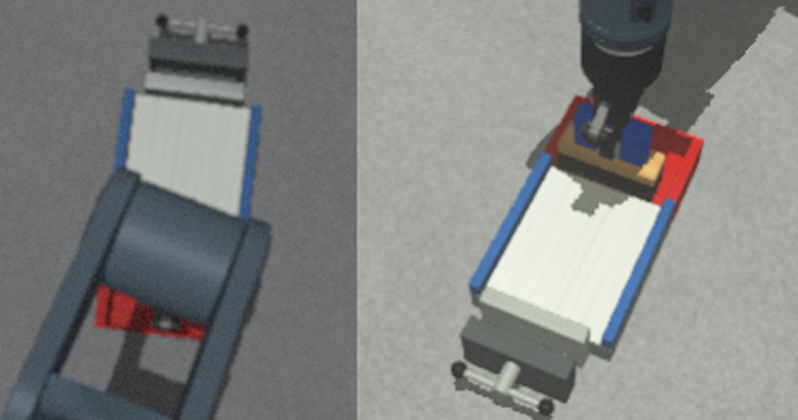

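The bed is bare in both panes and the brush is over the tray at right-pane (610,155). Next: lift, carry it back to the original spot, then check the tray.

Emit:
servo_tool(
  series="1 0 0 -0.02 0 0 0; 1 0 0 -0.04 0 0 0; 1 0 0 -0.065 0 0 0; 1 0 0 -0.075 0 0 0; 1 -0.03 0.002 -0.075 0 0 0; 1 -0.06 0.0045 -0.075 0 0 0; 1 -0.09 0.0065 -0.075 0 0 0; 1 -0.12 0.009 -0.075 0 0 0; 1 -0.15 0.011 -0.075 0 0 0; 1 -0.18 0.013 -0.075 0 0 0; 1 -0.21 0.0155 -0.075 0 0 0; 1 -0.23 0.017 -0.075 0 0 0",
)

```text
time_s: 8.52
eef_pos: [0.4552, -0.2787, 0.1869]
eef_rot: [0.0, 0.743, 0.67, -0.0]
wrist_force: [0.0, 0.6, -2.3]
opening: 0.274
grasp_force: 60.6
```

Emit:
servo_tool(
  series="1 -0.025 0.002 0 0 0 0; 1 -0.045 0.003 0 0 0 0; 1 -0.053 0.004 0 0 0 0; 1 -0.053 0.004 0 0 0 0; 1 -0.053 0.004 0 0 0 0",
)

```text
time_s: 8.93
eef_pos: [0.4538, -0.3285, 0.1866]
eef_rot: [-0.001, 0.742, 0.67, 0.0]
wrist_force: [0.3, 0.0, -1.8]
opening: 0.272
grasp_force: 60.6
```

```bash
python3 v.py pics/v4.png
```

```text
t 8.9333 z 0.18662438844899043 toolx deg 84.12872097894152 vise xy -75.57772587419697 -282.1434994802707 [ 0.26055495  0.03014549 -1.81942003] 0.2724224613200335
```

View pics/v4.png

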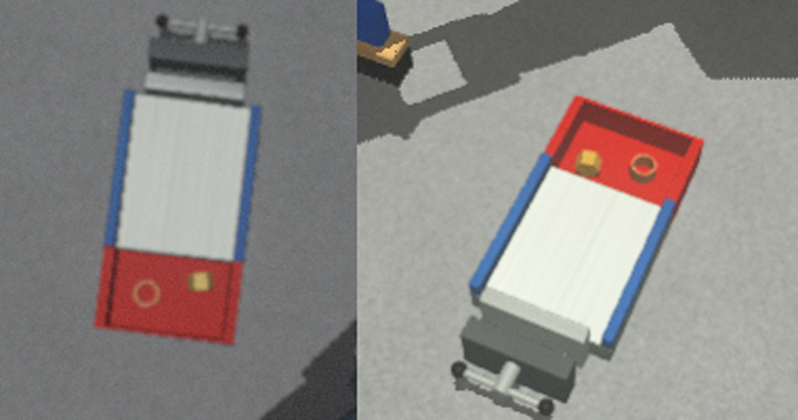

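Both scraps are in the tray: stub at left-pane (200,282), ring at (146,293). Next: set the brush down.

Emit:
servo_tool(
  series="1 0 0 0.03 0 0 0; 1 0 0 0.06 0 0 0; 1 0 0 0.085 0 0 0; 1 0 0 0.095 0 0 0; 1 0 0 0.1 0 0 0; 1 0 0 0.103 0 0 0; 1 0 0 0.105 0 0 0; 1 0 0 0.106 0 0 0; 1 0 0 0.107 0 0 0; 1 0 0 0.107 0 0 0; 1 0 0 0.107 0 0 0",
)

```text
time_s: 9.95
eef_pos: [0.4542, -0.3294, 0.081]
eef_rot: [0.001, 0.742, 0.67, 0.0]
wrist_force: [0.5, -0.3, -2.4]
opening: 0.276
grasp_force: 60.5
```

Not touching yet; lowering in small steps.

Emit:
servo_tool(
  series="1 0 0 0.0005 0 0 0; 1 0 0 0.001 0 0 0; 1 0 0 0.0015 0 0 0; 1 0 0 0.0015 0 0 0",
)

```text
time_s: 10.28
eef_pos: [0.4541, -0.3291, 0.0795]
eef_rot: [0.0, 0.742, 0.67, -0.0]
wrist_force: [-1.8, 1.3, 4.3]
opening: 0.273
grasp_force: 61.3
```

Contact is about 6 N. Next: release, let it settle, and rise.

Emit:
servo_tool(
  series="0 0 0 0 0 0 0; -0.5 0 0 0 0 0 0; -1 0 0 0 0 0 0; -1 0 0 0 0 0 0; -1 0 0 0 0 0 0; -1 0 0 0 0 0 0; -1 0 0 0 0 0 0; -1 0 0 0 0 0 0; -1 0 0 0 0 0 0; -1 0 0 0 0 0 0; -1 0 0 0 0 0 0",
)

```text
time_s: 11.2
eef_pos: [0.4539, -0.329, 0.0788]
eef_rot: [-0.0, 0.742, 0.67, -0.0]
wrist_force: [-0.9, -0.0, -0.1]
opening: 1.003
grasp_force: 0.0
```

Emit:
servo_tool(
  series="-1 0 0 -0.01 0 0 0; -1 0 0 -0.025 0 0 0; -1 0 0 -0.05 0 0 0; -1 0 0 -0.08 0 0 0; -1 0 0 -0.11 0 0 0; -1 0 0 -0.14 0 0 0; -1 0 0 -0.15 0 0 0; -1 0 0 -0.15 0 0 0; -1 0 0 -0.15 0 0 0",
)

```text
time_s: 11.95
eef_pos: [0.4539, -0.3289, 0.2289]
eef_rot: [0.0, 0.742, 0.67, -0.0]
wrist_force: [0.2, -0.1, -0.3]
opening: 0.999
grasp_force: 0.0
```

```bash
python3 st.py; python3 - <<'E'
from h import *
c=cam('scene'); i=c['img'][60:260,80:350,::-1]; cv2.imwrite('pics/f.png',cv2.resize(i,None,fx=2.8,fy=2.8,interpolation=cv2.INTER_CUBIC))
E
```

```text
t 11.95 z 0.22893341814333723 toolx deg 84.16636305876764 vise xy -75.4018303093055 -282.6155353758247 [ 0.23341466 -0.14119254 -0.27344551] 0.9985564171827108
```

View pics/f.png

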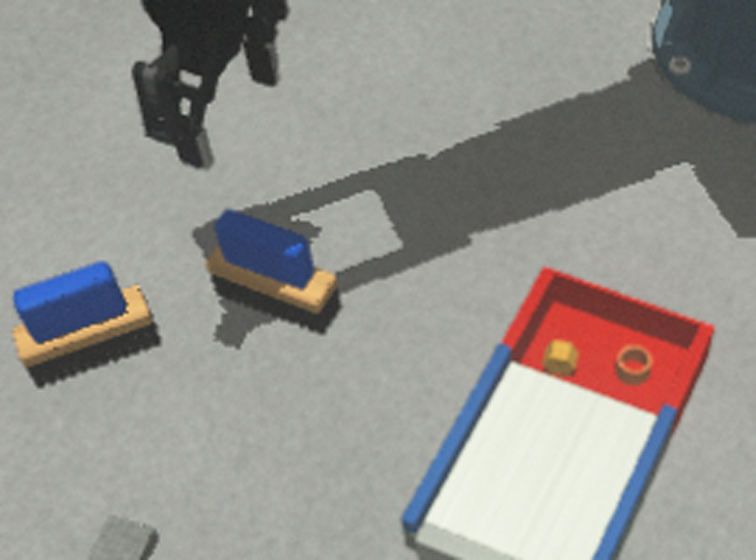

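The brush stands on its bristles at crop (270,270), clear of the vise. Both scraps are in the tray at (560,357) and (633,363), and the gripper is clear above.

```bash
python3 -c "
from bench import ctrl
print(ctrl.hand_in())"
```

```text
the job is handed in; nothing more can be done
None
```

The job is handed in at about 12 s of the 54 s allowed: both offcuts are in the red tray, and the brush is released, standing on its bristles on the bench clear of the vise and tray.

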